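Rock a locating block out of its detent fixture and hold it clear

TASK

The tall wooden locating block is stuck in the steel fixture: stiff jaws bite into the grooves on both of its sides, so it cannot be pulled straight out. Take it gently (it is soft wood: a grip of about 20 newtons is plenty, and squeezing harder than 30 or tugging will bruise it), rock it towards one jaw and then towards the other until both have given way, lift it out, and finish still holding it, upright and just clear of the fixture (a finger's breadth or two) above its seat. Leave the other things on the bench where they are.

Things in the scene. Friction and masses are not known exactly. Their poses are not given: they have to be found in the camera images.
- fixture: Low steel fixture fixed to the bench: base plate 136 (x) x 74 (y) x 12 mm with two aluminium jaw housings, 46 mm high over all, 28 to 61 mm either side of the middle along its x axis. Origin: centre of its underside, on the bench, z up. The two jaws face each other along its x axis; the block rocks in its x-z plane.
- locating_block: Loose dark wooden block upright in the seat, 30 (x) x 28 (y) x 100 mm, about 0.13 kg. Origin: centre of its foot's underside; axes as the fixture's at the start. The foot is split, 16 mm wide (x): rocked, it pivots on a foot edge 8 mm off its middle. Both x faces have a groove, 4 mm deep, 24 mm above the foot, for the jaws. Grip it across its flat y faces, 70 mm or more above the foot.
- block_top (a point): Centre of the block's top face, 100 mm above its origin. Mind the black desk lamp, a fixed obstacle for the arm: its elbow hangs over the bench at about x 0.58, y -0.02, z 0.56 m, its lower arm leads back and left from there to its foot, its upper arm level to the left (+y) for 0.45 m. Pass in front of it, nearer to the robot.
- seat (a point): Middle of the seat, 12 mm above the fixture's underside, at the height on which the foot of the block rests. A ridge 6 mm wide (x) and 5 mm high lies here along y; the split foot straddles it with 1 mm play, which keeps it from sliding along x. Low end stops stand 2 mm off the block along y.
- jaw_far (a joint): How far (m) the jaw on the fixture's +x side is pushed outward: 0 as found, 0.009 at most. It slides stiffly (about 12 N) and stays where pushed; from 0.003 it has let go of the block. Leaning the block 0.3 rad towards this jaw pushes it some 5 mm out; the housing stops the lean at about 0.35 rad.
- jaw_near (a joint): The same for the jaw on the fixture's -x side, which moves towards the fixture's -x.
- spool: White thread spool, 29 mm across and 40 mm high, standing on the bench near the fixture; leave it alone. Origin under its centre.
- plane: Little wooden thumb plane, 22 x 66 x 26 mm, lying near the fixture; leave it alone. Origin under its centre.
- blank: Black shaped blank, 20 x 46 x 12 mm, lying near the fixture; leave it alone. Origin under its centre.
Mind the look-alikes: they are no part of the job. Leave any blue or pink look-alike of the locating_block alone.

How it is judged:
By the outcome, as a careful person would: the job done as asked, in the order asked, and still so for the second after the job is handed in, while the arm keeps its last pose, push and grip.
It also fails if it takes over 54 s, if anything falls off the work surface, if the arm or the gripper's body presses on something with over 40 N, if the wrist force passes 120 N, or if a joint passes its speed limit or range.

ROBOT

A 7-joint arm with a two-finger parallel gripper is mounted at the origin on a cart in front of the work surface, level with it; the furniture and walls round the work are solid. World frame = base frame: x ahead of the robot, y to its left, z up, the work surface at z = 0. Lengths are in m, angles in rad, forces in N, time in s.
With the tool pointing down it reaches from about 0.4 to 0.875 m from the base axis. Payload 19.3 kg.
Tool frame: the origin (TCP) lies at the very end of the fingers, on their centre line; the grasp point (between the pads) lies 19 mm behind it (robot.grip_point_offset is the distance from the TCP to the grasp point, in m); z points along the fingers, y is the direction in which the jaws open and shut (so a half turn about z gives the same grasp; the last joint's range is limited). The gripper opens to 85 mm and grips with 20 to 120 N. Pads are 22 mm wide; open, the fingers measure 114 mm over their backs; the gripper's body (76 mm by 85 mm) begins 54 mm behind the grasp point. The pads swing forward as they close: fully open they stand 13 mm farther back than shut.
Start: joints at [-1.225, 0.521, -0.036, 1.599, 0.021, 1.021, -0.113], TCP at [0.252, 0.572, 0.231] pointing down, gripper open.
Joint ranges: [-2.91, 2.91], [-0.3, 2.13], [-1.5, 1.42], [0.17, 2.43], [-1.26, 4.41], [0.16, 1.93], [-2.52, 2.52]. Speed limits (rad/s): [1.89, 1.89, 2.39, 2.39, 3.01, 3.01, 3.01].

INTERFACE

Orientations are given as a unit quaternion [x, y, z, w].
In Python, from rig import robot, grab_frame, calibration gives the robot as it stands.
- The arm moves only by the tool arm_command, never from a script. Its argument "steps" is a list of rows, each an object of numbers: "ax", "ay", "az": the turn, a rotation vector about the tool's x, y, z in degrees; "x", "y", "z": the shift along the tool's x, y, z in cm; "fingers": the finger opening in cm, from 0 to 8.54. A call has exactly 10 rows; each row shifts and turns the commanded pose from where the row before left it, along the tool's axes as they then stand; what a row does not reach is not made up. A row lasts 1/12 s, in which the tool goes at most 41.7 mm and 7.16 degrees, less where a joint would pass 70% of its speed; a pose out of reach is approached as far as the arm can. A call with a gripper value outside its range is refused whole. The fingers move at their own pace and stop on an object; "newtons" is the grip in N (left out, the last holds). Time passes only in rows, so rows that do not move let the fingers close, or fill a call up. It gives the time, the measured TCP pose, the force and the opening at its end, in the units of the state.
- robot.get_obs(): the state, without advancing time (a new reading comes with each control period).
- grab_frame(name): name is "scene" or "top" or "wrist"; returns the picture (384x512x3 uint8, red, green, blue); there is no depth.
- calibration(name): a dict with "camera_matrix" (3x3 intrinsics, pixels), "position" and "orientation" of the camera in the world; the wrist camera has in their place "hand_eye" (4x4, takes a point from camera to tool coordinates, whose origin is the TCP and whose axes are the flange's). Camera axes: x right, y down, z forward; pixel columns grow to the right and rows downward; lengths in m; the calibration is good to about 2 mm. The wrist camera is an equidistant fisheye: a pixel r from the principal point sees the ray r / f radians off the axis. A picture is of the moment at which its call begins: read the wrist's pose just before it. calibration takes no time and is no camera call.
- robot.job_done(): hands the job in, once; it reports no verdict.
The state is a dict: "time": time; "q": joint angles; "joint_vel": joint speeds; "effort": joint torques, N m; "eef_pos": TCP position; "tool_rot": TCP orientation; "ft_force": force on the tool from outside, world axes, zero at the start; "wrist_torque": the same for the moment, N m; "gripper_width": finger opening in m.
Only numpy, scipy, OpenCV 4.12 (cv2) and the standard library are available. Lean on these libraries where they do the work, as an engineer would, in place of code of your own. Each camera call takes 0.05 s, during which the arm holds its last target.

## Working session

There is one attempt and no reset: what is moved stays moved. The work goes in short steps, Python scripts to look and compute and a tool call to move; the robot and the scene stay as the last step left them, time stands still between calls to the robot, and variables do not carry over. Pictures are saved under pics/ and viewed, and the job is handed in when it is done.

Besides the shell and the picture viewer there is one more tool, called after "Emit:" as name([rows], argument=value, ...), one row to a line, values as JSON. arm_command: Moves the arm, as the interface text tells. Its arguments: {"type":"object","properties":{"steps":{"type":"array"},"newtons":{"type":"number"}},"required":["steps"]}

```bash
mkdir -p pics; ls; python3 - <<'E'
from rig import robot, grab_frame, calibration
import cv2
o=robot.get_obs()
for k in o: print(k,o[k])
for n in ["scene","top","wrist"]:
    f=grab_frame(n); cv2.imwrite(f"pics/{n}0.png",f[:,:,::-1]); print(n,calibration(n))
E
```

```text
pics
time 0.0
q [-1.22522522  0.52203418 -0.03631232  1.59999888  0.02119099  1.02108876
 -0.11280633]
joint_vel [ 3.73386504e-05 -7.71141951e-04  5.32213159e-04 -3.37376709e-04
  6.91567885e-04  2.84047373e-03 -2.40381424e-04]
effort [ 6.29816532e-04 -9.27110767e+01  1.98032632e+00 -3.69925082e+01
  1.77948049e-02  8.33922182e-03 -2.88080923e-05]
eef_pos [0.25233909 0.57143041 0.23071659]
tool_rot [ 2.06408167e-01  9.78465810e-01 -5.66900061e-04 -7.81380224e-05]
ft_force [-0.20251765 -0.23382613 -1.08327644]
wrist_torque [0.03335907 0.02087861 0.06167304]
gripper_width 0.08547442407113703
scene {'camera_matrix': array([[401.30231297,   0.        , 253.04861692],
       [  0.        , 401.30231297, 191.00313969],
       [  0.        ,   0.        ,   1.        ]]), 'position': array([-0.01327258, -0.54491661,  0.69982731]), 'orientation': array([ 0.83637591, -0.39936585,  0.1636569 , -0.33793294])}
top {'camera_matrix': array([[452.27943484,   0.        , 253.66463829],
       [  0.        , 452.27943484, 186.0331322 ],
       [  0.        ,   0.        ,   1.        ]]), 'position': array([ 0.37616345, -0.16333851,  0.92415465]), 'orientation': array([-0.69637387,  0.71519874, -0.04500546,  0.0390986 ])}
wrist {'camera_matrix': array([[297.31863964,   0.        , 257.44907457],
       [  0.        , 297.31863964, 192.00548423],
       [  0.        ,   0.        ,   1.        ]]), 'hand_eye': array([[ 9.77773242e-05, -9.61364221e-01, -2.75279541e-01,
         6.98850138e-02],
       [ 9.99999571e-01, -1.59675471e-04,  9.12830522e-04,
        -7.09110207e-04],
       [-9.21517994e-04, -2.75279512e-01,  9.61363792e-01,
        -1.41743317e-01],
       [ 0.00000000e+00,  0.00000000e+00,  0.00000000e+00,
         1.00000000e+00]])}
```

View pics/scene0.png

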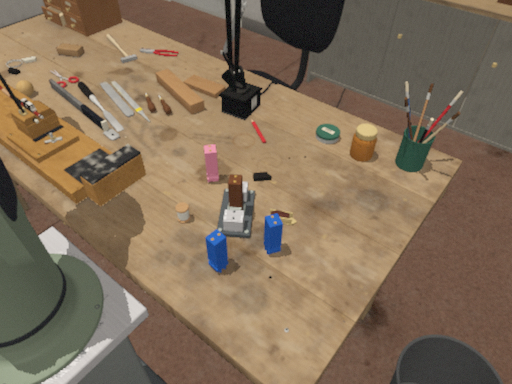

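View pics/top0.png

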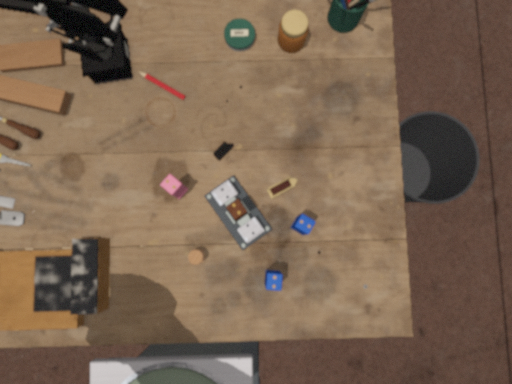

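View pics/wrist0.png

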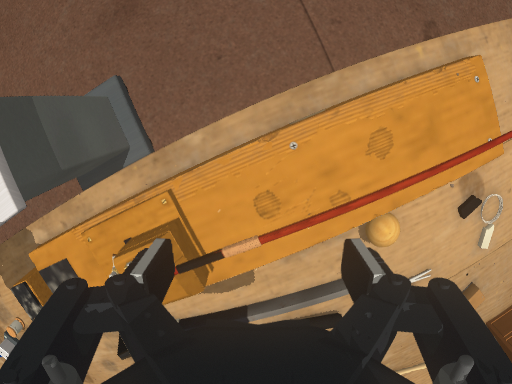

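The dark brown block stands in the fixture: scene (235,188), top (237,210). The look-alikes are pink at scene (211,162) / top (172,185), and blue at scene (217,250) and (273,233) / top (274,281) and (303,224). Only the brown one sits between the jaws. I'll confirm that in an enlarged crop.

```bash
python3 - <<'E'
import cv2,numpy as np
a=cv2.imread('pics/scene0.png')[130:280,170:320]; b=cv2.imread('pics/top0.png')[130:280,150:325][:, :150]
a=cv2.resize(a,None,fx=2.65,fy=2.65*1.5,interpolation=3) if 0 else cv2.resize(a,(400,400),interpolation=3)
b=cv2.resize(cv2.imread('pics/top0.png')[165:260,190:285],(400,400),interpolation=3)
cv2.imwrite('pics/crop0.png',np.hstack([a,b]))
E
```

```text
(no output)
```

View pics/crop0.png

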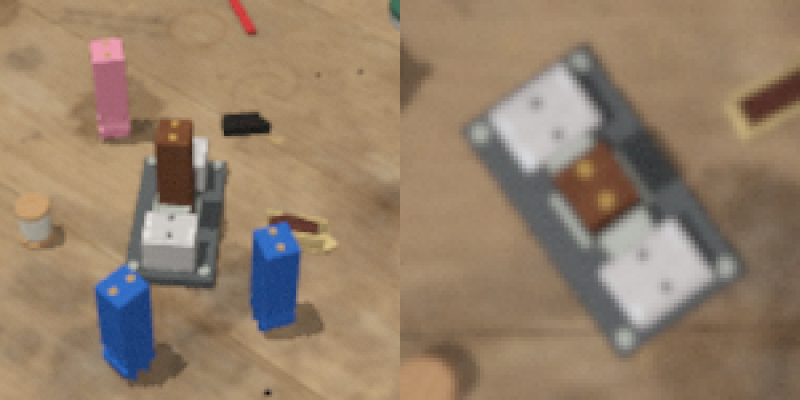

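Confirmed: the brown block between the white jaw housings is the one meant. Now I'll measure it.

```bash
cat > h.py <<'E'
import numpy as np, cv2
from scipy.spatial.transform import Rotation as R
from rig import robot, grab_frame, calibration
def ray(n,uv,obs=None):
    c=calibration(n);K=c['camera_matrix'];uv=np.atleast_2d(np.array(uv,float))
    d=np.c_[(uv[:,0]-K[0,2])/K[0,0],(uv[:,1]-K[1,2])/K[1,1],np.ones(len(uv))]
    if n=='wrist':
        r=np.linalg.norm(d[:,:2],axis=1,keepdims=True); d=np.c_[d[:,:2]/np.maximum(r,1e-9)*np.sin(r),np.cos(r)]
        H=c['hand_eye'];Rt=R.from_quat(obs['tool_rot']).as_matrix()
        return np.array(obs['eef_pos'])+Rt@H[:3,3], d@(Rt@H[:3,:3]).T
    d/=np.linalg.norm(d,axis=1,keepdims=True)
    return c['position'],R.from_quat(c['orientation']).apply(d)
def plane(n,uv,z,obs=None):
    p,d=ray(n,uv,obs);return p+d*((z-p[2])/d[:,2])[:,None]
def tri(r1,r2):
    A=[];b=[]
    for p,d in(r1,r2):
        M=np.eye(3)-np.outer(d[0],d[0]);A.append(M);b.append(M@p)
    x,res,_,_=np.linalg.lstsq(np.vstack(A),np.hstack(b),rcond=None);return x,np.sqrt(res)
E
python3 - <<'E'
from h import *
s=400/95
c=np.array([(182,45),(65,128),(222,352),(345,268)])/s+[190,165]-0.4
P=plane('top',c,.012);print(P, P.mean(0))
for i in range(4): print(np.linalg.norm(P[i]-P[i-1]))
l=((P[0]+P[1])-(P[2]+P[3]))/2; print('yaw long axis',np.degrees(np.arctan2(l[1],l[0])))
top=cv2.imread('pics/top0.png');sc=cv2.imread('pics/scene0.png')
# brown masks
def br(im,x0,x1,y0,y1):
    h=cv2.cvtColor(im,cv2.COLOR_BGR2HSV);m=cv2.inRange(h,(0,80,30),(14,255,150));k=np.zeros_like(m);k[y0:y1,x0:x1]=m[y0:y1,x0:x1];return k
for n,im,b in(('top',top,(222,255,195,225)),('scene',sc,(225,248,170,215))):
    m=br(im,*b); m=cv2.morphologyEx(m,cv2.MORPH_CLOSE,np.ones((3,3)));cs=max(cv2.findContours(m,0,1)[0],key=cv2.contourArea)
    print(n,cv2.minAreaRect(cs),cv2.boundingRect(cs))
a=np.vstack([cv2.resize(sc[170:215,215:260],(580,580),interpolation=0)])
b=cv2.resize(top[195:225,222:252],(580,580)[:2],interpolation=0)
cv2.imwrite('pics/crop1.png',cv2.resize(np.hstack([a,b]),(800,400)))
E
```

```text
[[ 0.50827151 -0.13062569  0.012     ]
 [ 0.46943236 -0.07352224  0.012     ]
 [ 0.36067022 -0.14641701  0.012     ]
 [ 0.39878198 -0.20604117  0.012     ]] [ 0.43428902 -0.13915153  0.012     ]
0.13294905281449246
0.06905999619852363
0.13093069903712165
0.07076402260302403
yaw long axis 34.19758965143046
top ((236.6000213623047, 209.30001831054688), (16.0, 15.0), 53.13010025024414) (227, 199, 20, 21)
scene ((234.26795959472656, 190.59117126464844), (33.5850944519043, 15.08438491821289), 86.98721313476562) (226, 174, 17, 34)
```

View pics/crop1.png

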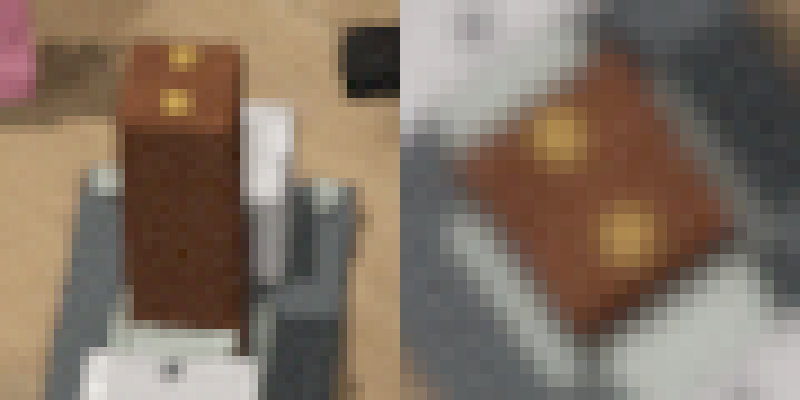

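```bash
python3 - <<'E'
from h import *
S=[(234.75,176.0),(234.4,181.0)];T=[(233.5,204.85),(238.5,212.3)]
X=[tri(ray('scene',s),ray('top',t)) for s,t in zip(S,T)]
print(X); m=(X[0][0]+X[1][0])/2;d=X[0][0]-X[1][0];print(m,np.degrees(np.arctan2(d[1],d[0])))
P=plane('top',T,.112);print(P,P.mean(0));d=P[0]-P[1];print(np.degrees(np.arctan2(d[1],d[0])))
P=plane('scene',S,.112);print(P,P.mean(0))
o=robot.get_obs();print(R.from_quat(o['tool_rot']).as_matrix().round(3))
E
```

```text
[(array([ 0.43948081, -0.13407647,  0.11543807]), array([0.00061284])), (array([ 0.42640545, -0.14332582,  0.11630137]), array([0.00053259]))]
[ 0.43294313 -0.13870114  0.11586972] 35.27512692150658
[[ 0.44005223 -0.13426542  0.112     ]
 [ 0.42641063 -0.14294612  0.112     ]] [ 0.43323143 -0.13860577  0.112     ]
32.470221685480645
[[ 0.44183302 -0.13135389  0.112     ]
 [ 0.4299158  -0.14063306  0.112     ]] [ 0.43587441 -0.13599347  0.112     ]
[[-0.915  0.404 -0.   ]
 [ 0.404  0.915 -0.001]
 [-0.    -0.001 -1.   ]]
```

Block top is at about (0.433, -0.139, 0.112), yaw about 34°. First I'll retract radially, then swing in front of the lamp.

Emit:
arm_command([
  {"y": -1},
  {"y": -1.8},
  {"y": -2.2},
  {"y": -2.2},
  {"y": -2.2},
  {"y": -2.2},
  {"y": -2.2},
  {"y": -2.2},
  {"y": -1.7},
  {"y": -0.8},
])

```text
validation failed for argument at $.st...
```

Emit:
arm_command([
  {"ax": 0,"ay": 0,"az": 0,"x": 0,"y": -1,"z": 0,"fingers": 8.5},
  {"ax": 0,"ay": 0,"az": 0,"x": 0,"y": -1.8,"z": 0,"fingers": 8.5},
  {"ax": 0,"ay": 0,"az": 0,"x": 0,"y": -2.2,"z": 0,"fingers": 8.5},
  {"ax": 0,"ay": 0,"az": 0,"x": 0,"y": -2.2,"z": 0,"fingers": 8.5},
  {"ax": 0,"ay": 0,"az": 0,"x": 0,"y": -2.2,"z": 0,"fingers": 8.5},
  {"ax": 0,"ay": 0,"az": 0,"x": 0,"y": -2.2,"z": 0,"fingers": 8.5},
  {"ax": 0,"ay": 0,"az": 0,"x": 0,"y": -2.2,"z": 0,"fingers": 8.5},
  {"ax": 0,"ay": 0,"az": 0,"x": 0,"y": -2.2,"z": 0,"fingers": 8.5},
  {"ax": 0,"ay": 0,"az": 0,"x": 0,"y": -1.7,"z": 0,"fingers": 8.5},
  {"ax": 0,"ay": 0,"az": 0,"x": 0,"y": -0.8,"z": 0,"fingers": 8.5},
])

```text
time: 0.98
eef_pos: [0.1771, 0.4007, 0.2313]
tool_rot: [0.206, 0.978, -0.0, 0.0]
ft_force: [0.8, 1.0, -0.4]
gripper_width: 0.0848
```

Emit:
arm_command([
  {"ax": 0,"ay": 0,"az": 2,"x": -1.5,"y": 0,"z": 0,"fingers": 8.5},
  {"ax": 0,"ay": 0,"az": 4,"x": -3,"y": -0.1,"z": 0,"fingers": 8.5},
  {"ax": 0,"ay": 0,"az": 4.5,"x": -3.4,"y": -0.1,"z": 0,"fingers": 8.5},
  {"ax": 0,"ay": 0,"az": 4.5,"x": -3.4,"y": -0.1,"z": 0,"fingers": 8.5},
  {"ax": 0,"ay": 0,"az": 4.5,"x": -3.4,"y": -0.1,"z": 0,"fingers": 8.5},
  {"ax": 0,"ay": 0,"az": 4.5,"x": -3.4,"y": -0.1,"z": 0,"fingers": 8.5},
  {"ax": 0,"ay": 0,"az": 4.5,"x": -3.4,"y": -0.1,"z": 0,"fingers": 8.5},
  {"ax": 0,"ay": 0,"az": 4.5,"x": -3.4,"y": -0.1,"z": 0,"fingers": 8.5},
  {"ax": 0,"ay": 0,"az": 4,"x": -3,"y": -0.1,"z": 0,"fingers": 8.5},
  {"ax": 0,"ay": 0,"az": 3,"x": -2,"y": -0.1,"z": 0,"fingers": 8.5},
])

```text
time: 1.82
eef_pos: [0.3932, 0.1989, 0.2314]
tool_rot: [0.532, 0.847, 0.0, 0.001]
ft_force: [-0.1, 0.2, 0.3]
gripper_width: 0.0848
```

```bash
python3 - <<'E'
from h import *
o=robot.get_obs();print(o['time'],o['eef_pos'],o['q'].round(2),R.from_quat(o['tool_rot']).as_matrix().round(3).tolist())
cv2.imwrite('pics/s1.png',grab_frame('scene')[:,:,::-1])
E
```

```text
1.8167 [0.39324663 0.19894833 0.23136901] [-0.81  0.23  0.25  2.07 -0.07  0.85 -0.07] [[-0.435, 0.901, 0.001], [0.901, 0.435, -0.001], [-0.001, 0.001, -1.0]]
```

View pics/s1.png

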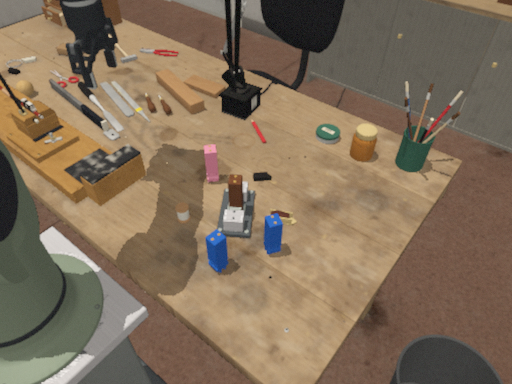

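Emit:
arm_command([
  {"ax": 0,"ay": 0,"az": 2,"x": -1.5,"y": -0.2,"z": 0,"fingers": 8.5},
  {"ax": 0,"ay": 0,"az": 4.5,"x": -3,"y": -0.3,"z": 0,"fingers": 8.5},
  {"ax": 0,"ay": 0,"az": 5,"x": -3.4,"y": -0.3,"z": 0,"fingers": 8.5},
  {"ax": 0,"ay": 0,"az": 5,"x": -3.4,"y": -0.3,"z": 0,"fingers": 8.5},
  {"ax": 0,"ay": 0,"az": 5,"x": -3.4,"y": -0.2,"z": 0,"fingers": 8.5},
  {"ax": 0,"ay": 0,"az": 5,"x": -3.4,"y": -0.2,"z": 0,"fingers": 8.5},
  {"ax": 0,"ay": 0,"az": 5,"x": -3.4,"y": -0.1,"z": 0,"fingers": 8.5},
  {"ax": 0,"ay": 0,"az": 5,"x": -3.4,"y": -0.1,"z": 0,"fingers": 8.5},
  {"ax": 0,"ay": 0,"az": 5,"x": -3,"y": 0,"z": 0,"fingers": 8.5},
  {"ax": 0,"ay": 0,"az": 3,"x": -2,"y": 0,"z": 0,"fingers": 8.5},
])

```text
time: 2.7
eef_pos: [0.4079, -0.0956, 0.2315]
tool_rot: [0.813, 0.582, -0.0, 0.0]
ft_force: [1.0, 0.4, -0.4]
gripper_width: 0.0851
```

```bash
cat > st.py <<'E'
from h import *
import sys
def st(tx=.4335,ty=-.139,yaw=34.):
    o=robot.get_obs();M=R.from_quat(o['tool_rot']).as_matrix()
    c,s=np.cos(np.radians(yaw)),np.sin(np.radians(yaw))
    T=np.array([[c,s,0],[s,-c,0],[0,0,-1]])
    print('t',o['time'],'p',o['eef_pos'].round(4),'q',o['q'].round(2),'F',o['ft_force'].round(1),'W',round(o['gripper_width'],4))
    print('shift in tool axes cm',(M.T@(np.array([tx,ty,o['eef_pos'][2]])-o['eef_pos'])*100).round(2),'turn deg',np.degrees(R.from_matrix(M.T@T).as_rotvec()).round(2))
    return o
E
python3 - <<'E'
from st import *
st()
E
```

```text
t 2.7 p [ 0.4079 -0.0956  0.2315] q [-0.39  0.22  0.56  2.13 -0.15  0.83 -0.06] F [ 1.   0.4 -0.4] W 0.0851
shift in tool axes cm [-3.29  3.82  0.  ] turn deg [5.000e-02 2.000e-02 3.723e+01]
```

Emit:
arm_command([
  {"ax": 0,"ay": 0,"az": 0,"x": -1.1,"y": 1.3,"z": 0,"fingers": 8.5},
  {"ax": 0,"ay": 0,"az": 0,"x": -1.1,"y": 1.3,"z": 0,"fingers": 8.5},
  {"ax": 0,"ay": 0,"az": 2,"x": -1.1,"y": 1.2,"z": 0,"fingers": 8.5},
  {"ax": 0,"ay": 0,"az": 6,"x": 0,"y": 0,"z": 0,"fingers": 8.5},
  {"ax": 0,"ay": 0,"az": 6,"x": 0,"y": 0,"z": 0,"fingers": 8.5},
  {"ax": 0,"ay": 0,"az": 6,"x": 0,"y": 0,"z": 0,"fingers": 8.5},
  {"ax": 0,"ay": 0,"az": 6,"x": 0,"y": 0,"z": 0,"fingers": 8.5},
  {"ax": 0,"ay": 0,"az": 6,"x": 0,"y": 0,"z": 0,"fingers": 8.5},
  {"ax": 0,"ay": 0,"az": 4,"x": 0,"y": 0,"z": 0,"fingers": 8.5},
  {"ax": 0,"ay": 0,"az": 1.2,"x": 0,"y": 0,"z": 0,"fingers": 8.5},
])

```text
time: 3.53
eef_pos: [0.4341, -0.1361, 0.2313]
tool_rot: [0.956, 0.294, -0.0, 0.0]
ft_force: [-0.5, 0.5, -0.1]
gripper_width: 0.0849
```

```bash
python3 - <<'E'
from st import *
o=st()
cv2.imwrite('pics/w1.png',grab_frame('wrist')[:,:,::-1])
E
```

```text
t 3.5333 p [ 0.4341 -0.1361  0.2313] q [-0.41  0.32  0.73  2.05 -0.27  0.87 -0.5 ] F [-0.5  0.5 -0.1] W 0.0849
shift in tool axes cm [-0.21  0.2   0.  ] turn deg [0.03 0.02 0.24]
```

View pics/w1.png

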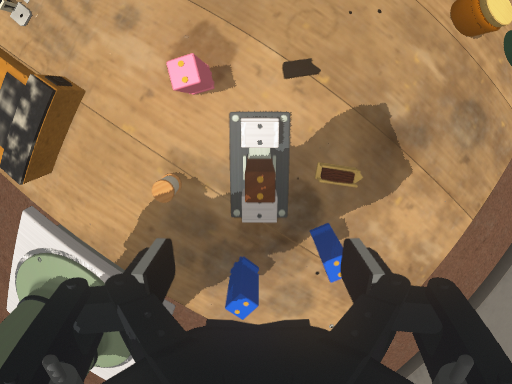

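```bash
python3 - <<'E'
import cv2
im=cv2.imread('pics/w1.png')[105:235,215:305]
cv2.imwrite('pics/w1c.png',cv2.resize(im,None,fx=4.5,fy=4.5,interpolation=3))
E
```

```text
(no output)
```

View pics/w1c.png

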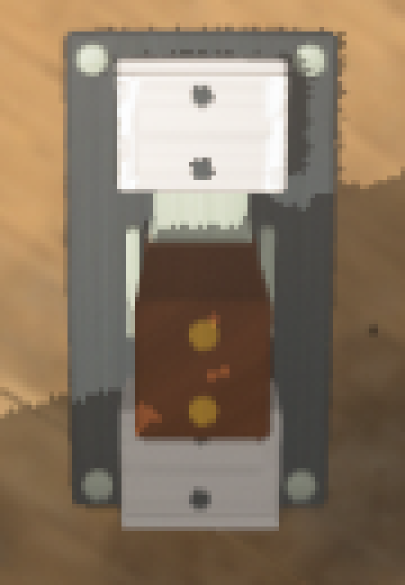

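```bash
python3 - <<'E'
from st import *
o=st()
f=lambda L:np.array(L)/4.5+[215,105]-0.4
D=f([(203,335),(203,411)]);C=f([(136,300),(270,300),(270,437),(136,437)]);B=f([(92,60),(311,60),(97,486),(301,486)]);H=f([(202,95),(202,168),(200,498)])
for nm,uv,z in(('dots',D,.112),('top',C,.112),('screws',B,.012),('hous',H,.046)):
    P=plane('wrist',uv,z,o);print(nm,P.round(4).tolist(),P.mean(0).round(4))
    d=(P[0]-P[1]) if len(P)!=4 else P[0]+P[1]-P[2]-P[3]
    print(np.degrees(np.arctan2(d[1],d[0])))
P=plane('wrist',f([(202,95),(200,498)]),.046,o);d=P[0]-P[1];print(np.degrees(np.arctan2(d[1],d[0])))
T=[(233.5,204.85),(238.5,212.3)];S=[(234.75,176.0),(234.4,181.0)]
for t,s,d in zip(T,S,D):
  r=ray('wrist',d,o); print(tri(ray('top',t),r),tri(ray('scene',s),r))
# blue
M=R.from_quat(o['tool_rot']).as_matrix()
for nm,uv in(('blueR',[(335,263)]),('blueL',[(243,303)]),('pink',[(188,72)])):
  for z in(.06,.1): print(nm,z,((plane('wrist',uv,z,o)-o['eef_pos'])@M).round(3))
E
```

```text
t 3.5833 p [ 0.4341 -0.136   0.2313] q [-0.41  0.32  0.73  2.05 -0.27  0.87 -0.5 ] F [ 0.3 -0.6  0.1] W 0.0852
shift in tool axes cm [-0.22  0.21  0.  ] turn deg [0.02 0.02 0.35]
dots [[0.441, -0.1341, 0.112], [0.4279, -0.1431, 0.112]] [ 0.4345 -0.1386  0.112 ]
34.47609511191926
top [[0.4394, -0.119, 0.112], [0.4545, -0.141, 0.112], [0.4311, -0.1576, 0.112], [0.4155, -0.1349, 0.112]] [ 0.4351 -0.1381  0.112 ]
34.47561700093609
screws [[0.4674, -0.0807, 0.012], [0.5006, -0.1291, 0.012], [0.3676, -0.1483, 0.012], [0.4007, -0.1967, 0.012]] [ 0.4341 -0.1387  0.012 ]
34.09842375092507
hous [[0.4776, -0.1092, 0.046], [0.4628, -0.1194, 0.046], [0.3917, -0.1675, 0.046]] [ 0.444 -0.132  0.046]
34.41819882071424
34.162782280698515
(array([ 0.44037259, -0.1343188 ,  0.10919708]), array([0.00025922])) (array([ 0.4408798 , -0.1332439 ,  0.11385827]), array([0.00107201]))
(array([ 0.42686234, -0.143256  ,  0.1088304 ]), array([0.00065876])) (array([ 0.42829856, -0.14246999,  0.11436963]), array([0.00037814]))
blueR 0.06 [[-0.111  0.096  0.171]]
blueR 0.1 [[-0.088  0.083  0.131]]
blueL 0.06 [[-0.17  -0.019  0.171]]
blueL 0.1 [[-0.139 -0.016  0.131]]
pink 0.06 [[ 0.111 -0.073  0.171]]
pink 0.1 [[ 0.106 -0.063  0.131]]
```

Emit:
arm_command([
  {"ax": 0,"ay": 0,"az": 0,"x": -0.13,"y": 0.23,"z": 0.6,"fingers": 8.5},
  {"ax": 0,"ay": 0,"az": 0,"x": 0,"y": 0,"z": 1.5,"fingers": 8.5},
  {"ax": 0,"ay": 0,"az": 0,"x": 0,"y": 0,"z": 2.2,"fingers": 8.5},
  {"ax": 0,"ay": 0,"az": 0,"x": 0,"y": 0,"z": 2.5,"fingers": 8.5},
  {"ax": 0,"ay": 0,"az": 0,"x": 0,"y": 0,"z": 2.5,"fingers": 8.5},
  {"ax": 0,"ay": 0,"az": 0,"x": 0,"y": 0,"z": 2.3,"fingers": 8.5},
  {"ax": 0,"ay": 0,"az": 0,"x": 0,"y": 0,"z": 1.8,"fingers": 8.5},
  {"ax": 0,"ay": 0,"az": 0,"x": 0,"y": 0,"z": 1.2,"fingers": 8.5},
  {"ax": 0,"ay": 0,"az": 0,"x": 0,"y": 0,"z": 0.7,"fingers": 8.5},
  {"ax": 0,"ay": 0,"az": 0,"x": 0,"y": 0,"z": 0,"fingers": 8.5},
], newtons=20)

```text
time: 4.42
eef_pos: [0.4334, -0.1388, 0.0771]
tool_rot: [0.955, 0.297, -0.001, -0.0]
ft_force: [0.3, -0.3, 0.3]
gripper_width: 0.0846
```

```bash
python3 - <<'E'
from st import *
o=st(.4343,-.1386,34.25)
w=grab_frame('wrist')[:,:,::-1];s=grab_frame('scene')[:,:,::-1]
cv2.imwrite('pics/w2.png',np.hstack([cv2.resize(w[90:290,130:380],(400,320)),cv2.resize(s[120:280,140:340],(400,320))]))
E
```

```text
t 4.4167 p [ 0.4334 -0.1388  0.0771] q [-0.18  0.58  0.48  2.17 -0.55  0.51 -0.25] F [ 0.3 -0.3  0.3] W 0.0846
shift in tool axes cm [ 0.08  0.04 -0.  ] turn deg [-0.07  0.09  0.27]
```

View pics/w2.png

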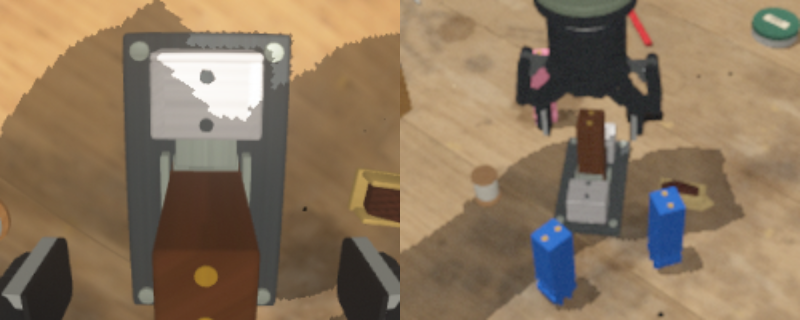

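Emit:
arm_command([
  {"ax": 0,"ay": 0,"az": 0,"x": 0.08,"y": 0.04,"z": 0,"fingers": 6},
  {"ax": 0,"ay": 0,"az": 0,"x": 0,"y": 0,"z": 0,"fingers": 5},
  {"ax": 0,"ay": 0,"az": 0,"x": 0,"y": 0,"z": 0,"fingers": 4},
  {"ax": 0,"ay": 0,"az": 0,"x": 0,"y": 0,"z": 0,"fingers": 3.5},
  {"ax": 0,"ay": 0,"az": 0,"x": 0,"y": 0,"z": 0,"fingers": 3.2},
  {"ax": 0,"ay": 0,"az": 0,"x": 0,"y": 0,"z": 0,"fingers": 2.9},
  {"ax": 0,"ay": 0,"az": 0,"x": 0,"y": 0,"z": 0,"fingers": 2.6},
  {"ax": 0,"ay": 0,"az": 0,"x": 0,"y": 0,"z": 0,"fingers": 2.2},
  {"ax": 0,"ay": 0,"az": 0,"x": 0,"y": 0,"z": 0,"fingers": 2},
  {"ax": 0,"ay": 0,"az": 0,"x": 0,"y": 0,"z": 0,"fingers": 2},
], newtons=20)

```text
time: 5.35
eef_pos: [0.4351, -0.1383, 0.0785]
tool_rot: [0.955, 0.296, 0.0, -0.0]
ft_force: [-0.9, 0.4, 6.1]
gripper_width: 0.0279
```

Emit:
arm_command([
  {"ax": 0,"ay": 0,"az": 0,"x": 0,"y": 0,"z": 0,"fingers": 2},
  {"ax": 0,"ay": 0,"az": 0,"x": 0,"y": 0,"z": 0,"fingers": 2},
  {"ax": 0,"ay": 0,"az": 0,"x": 0,"y": 0,"z": 0,"fingers": 2},
  {"ax": 0,"ay": 0,"az": 0,"x": 0,"y": 0,"z": 0,"fingers": 2},
  {"ax": 0,"ay": 0,"az": 0,"x": 0,"y": 0,"z": 0,"fingers": 2},
  {"ax": 0,"ay": 0,"az": 0,"x": 0,"y": 0,"z": 0,"fingers": 2},
  {"ax": 0,"ay": 0,"az": 0,"x": 0,"y": 0,"z": 0,"fingers": 2},
  {"ax": 0,"ay": 0,"az": 0,"x": 0,"y": 0,"z": 0,"fingers": 2},
  {"ax": 0,"ay": 0,"az": 0,"x": 0,"y": 0,"z": 0,"fingers": 2},
  {"ax": 0,"ay": 0,"az": 0,"x": 0,"y": 0,"z": 0,"fingers": 2},
], newtons=20)

```text
time: 6.18
eef_pos: [0.4351, -0.1383, 0.0784]
tool_rot: [0.955, 0.296, 0.0, -0.0]
ft_force: [-0.5, -0.1, 6.7]
gripper_width: 0.0279
```

```bash
python3 - <<'E'
from st import *
o=st(.4343,-.1386,34.25); print(o['wrist_torque'])
w=grab_frame('wrist')[:,:,::-1]
cv2.imwrite('pics/w3.png',w)
E
```

```text
t 6.1833 p [ 0.4351 -0.1383  0.0784] q [-0.18  0.58  0.48  2.17 -0.55  0.51 -0.25] F [-0.5 -0.1  6.7] W 0.0279
shift in tool axes cm [-0.08 -0.02 -0.  ] turn deg [ 0.   -0.01  0.23]
[0.19639642 0.22138397 0.03041001]
```

View pics/w3.png

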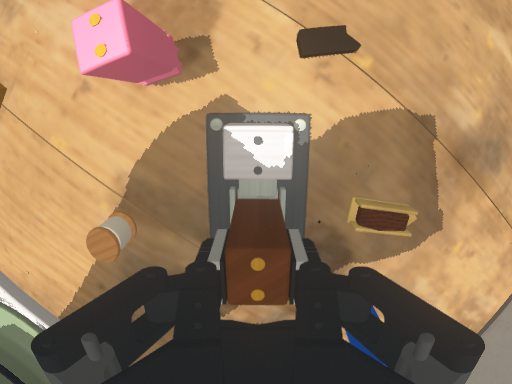

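Gripped at 27.9 mm opening. Now I'll rock towards the +x jaw about the +x foot edge, taking about 12° first.

Emit:
arm_command([
  {"ax": 0,"ay": -0.6,"az": 0,"x": 0.07,"y": 0,"z": -0.01,"fingers": 2},
  {"ax": 0,"ay": -1.2,"az": 0,"x": 0.14,"y": 0,"z": -0.015,"fingers": 2},
  {"ax": 0,"ay": -1.2,"az": 0,"x": 0.14,"y": 0,"z": -0.015,"fingers": 2},
  {"ax": 0,"ay": -1.2,"az": 0,"x": 0.14,"y": 0,"z": -0.015,"fingers": 2},
  {"ax": 0,"ay": -1.2,"az": 0,"x": 0.14,"y": 0,"z": -0.015,"fingers": 2},
  {"ax": 0,"ay": -1.2,"az": 0,"x": 0.14,"y": 0,"z": -0.015,"fingers": 2},
  {"ax": 0,"ay": -1.2,"az": 0,"x": 0.14,"y": 0,"z": -0.015,"fingers": 2},
  {"ax": 0,"ay": -1.2,"az": 0,"x": 0.14,"y": 0,"z": -0.015,"fingers": 2},
  {"ax": 0,"ay": -1.2,"az": 0,"x": 0.14,"y": 0,"z": -0.015,"fingers": 2},
  {"ax": 0,"ay": -0.8,"az": 0,"x": 0.09,"y": 0,"z": -0.01,"fingers": 2},
], newtons=20)

```text
time: 7.07
eef_pos: [0.4452, -0.1314, 0.0786]
tool_rot: [0.951, 0.295, -0.093, 0.029]
ft_force: [-5.5, -3.9, 7.5]
gripper_width: 0.0278
```

```bash
cat >> st.py <<'E'
def rock():
    o=robot.get_obs();M=R.from_quat(o['tool_rot']).as_matrix()
    c,s=np.cos(np.radians(34.25)),np.sin(np.radians(34.25))
    B=np.array([[c,-s,0],[s,c,0],[0,0,1]]);p=B.T@(o['eef_pos']-[.4343,-.1386,.012])
    z=-B.T@M[:,2]; print('t',o['time'],'TCP in fixture mm',(p*1000).round(1),'lean +x deg',np.degrees(np.arctan2(z[0],z[2])).round(2),'side',np.degrees(z[1]).round(2),
      'F fix',(B.T@o['ft_force']).round(1),'T fix',(B.T@o['wrist_torque']).round(2),'w',o['gripper_width'])
    th=np.arctan2(z[0],z[2])
    # implied foot centre if block upright in grip, TCP 66.4 above foot
    print('foot centre implied',(p*1000-66.4*z).round(1), 'q',o['q'].round(2))
def pic(name,cam,b,k=3):
    f=grab_frame(cam)[:,:,::-1][b[1]:b[3],b[0]:b[2]];cv2.imwrite(f'pics/{name}.png',cv2.resize(f,None,fx=k,fy=k,interpolation=3))
E
python3 - <<'E'
from st import *
rock();pic('w4','wrist',(180,90,350,320),2.5)
E
```

```text
t 7.0667 TCP in fixture mm [13.1 -0.1 66.6] lean +x deg 11.2 side 0.06 F fix [-6.7 -0.2  7.5] T fix [-0.15  1.54  0.03] w 0.02776663296243593
foot centre implied [ 0.2 -0.2  1.5] q [-0.38  0.7   0.64  2.05 -0.41  0.69 -0.46]
```

View pics/w4.png

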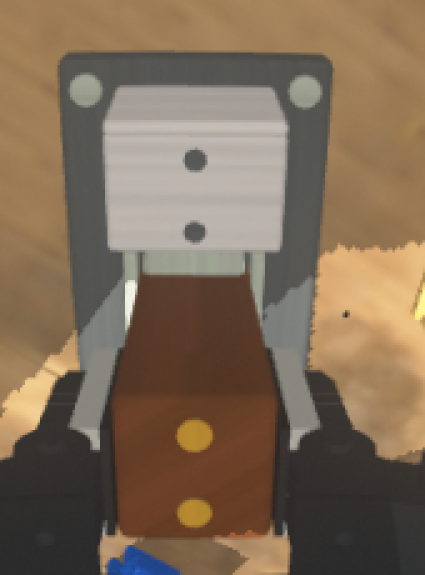

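Emit:
arm_command([
  {"ax": 0,"ay": -0.6,"az": 0,"x": 0.07,"y": 0,"z": -0.01,"fingers": 2},
  {"ax": 0,"ay": -0.8,"az": 0,"x": 0.09,"y": 0,"z": -0.01,"fingers": 2},
  {"ax": 0,"ay": -0.8,"az": 0,"x": 0.09,"y": 0,"z": -0.01,"fingers": 2},
  {"ax": 0,"ay": -0.8,"az": 0,"x": 0.09,"y": 0,"z": -0.01,"fingers": 2},
  {"ax": 0,"ay": -0.8,"az": 0,"x": 0.09,"y": 0,"z": -0.01,"fingers": 2},
  {"ax": 0,"ay": -0.8,"az": 0,"x": 0.09,"y": 0,"z": -0.01,"fingers": 2},
  {"ax": 0,"ay": -0.8,"az": 0,"x": 0.09,"y": 0,"z": -0.01,"fingers": 2},
  {"ax": 0,"ay": -0.6,"az": 0,"x": 0.07,"y": 0,"z": -0.01,"fingers": 2},
  {"ax": 0,"ay": 0,"az": 0,"x": 0,"y": 0,"z": 0,"fingers": 2},
  {"ax": 0,"ay": 0,"az": 0,"x": 0,"y": 0,"z": 0,"fingers": 2},
], newtons=20)

```text
time: 7.95
eef_pos: [0.4511, -0.1275, 0.0784]
tool_rot: [0.944, 0.293, -0.142, 0.044]
ft_force: [-4.8, 0.1, 20.0]
gripper_width: 0.0276
```

```bash
python3 - <<'E'
from st import *
rock();pic('w5','wrist',(180,90,350,320),2.5);pic('s5','scene',(180,130,300,270),4)
a=cv2.imread('pics/w5.png');b=cv2.imread('pics/s5.png');cv2.imwrite('pics/c5.png',np.hstack([cv2.resize(a,(390,528)),cv2.resize(b,(410,528))]))
E
```

```text
t 7.95 TCP in fixture mm [20.2 -0.3 66.4] lean +x deg 17.1 side 0.08 F fix [-3.9  2.8 20. ] T fix [ 0.5   1.77 -0.19] w 0.027643354037190728
foot centre implied [ 0.7 -0.4  2.9] q [-0.45  0.76  0.69  1.98 -0.36  0.79 -0.54]
```

View pics/c5.png

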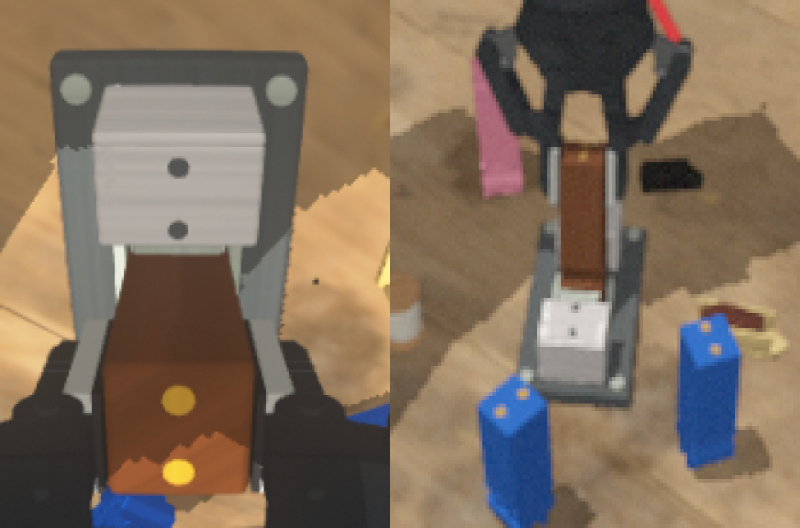

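Emit:
arm_command([
  {"ax": 0,"ay": 0.8,"az": 0,"x": -0.09,"y": 0,"z": -0.03,"fingers": 2},
  {"ax": 0,"ay": 1.6,"az": 0,"x": -0.19,"y": 0,"z": 0.02,"fingers": 2},
  {"ax": 0,"ay": 2,"az": 0,"x": -0.23,"y": 0,"z": 0.025,"fingers": 2},
  {"ax": 0,"ay": 2,"az": 0,"x": -0.23,"y": 0,"z": 0.025,"fingers": 2},
  {"ax": 0,"ay": 2,"az": 0,"x": -0.23,"y": 0,"z": 0.025,"fingers": 2},
  {"ax": 0,"ay": 2,"az": 0,"x": -0.23,"y": 0,"z": 0.025,"fingers": 2},
  {"ax": 0,"ay": 2,"az": 0,"x": -0.23,"y": 0,"z": 0.025,"fingers": 2},
  {"ax": 0,"ay": 2,"az": 0,"x": -0.23,"y": 0,"z": 0.025,"fingers": 2},
  {"ax": 0,"ay": 1.6,"az": 0,"x": -0.19,"y": 0,"z": 0.02,"fingers": 2},
  {"ax": 0,"ay": 0.8,"az": 0,"x": -0.1,"y": 0,"z": 0.01,"fingers": 2},
], newtons=20)

```text
time: 8.88
eef_pos: [0.4352, -0.1382, 0.0794]
tool_rot: [0.955, 0.296, -0.001, 0.0]
ft_force: [0.9, 0.9, -0.3]
gripper_width: 0.0273
```

```bash
python3 - <<'E'
from st import *
rock();pic('w6','wrist',(180,90,350,320),2.5)
E
```

```text
t 8.8833 TCP in fixture mm [ 1.  -0.2 67.4] lean +x deg 0.12 side -0.0 F fix [ 1.2  0.2 -0.3] T fix [ 0.13 -0.51 -0.01] w 0.02729651696538728
foot centre implied [ 0.8 -0.2  1. ] q [-0.19  0.58  0.49  2.17 -0.54  0.51 -0.26]
```

View pics/w6.png

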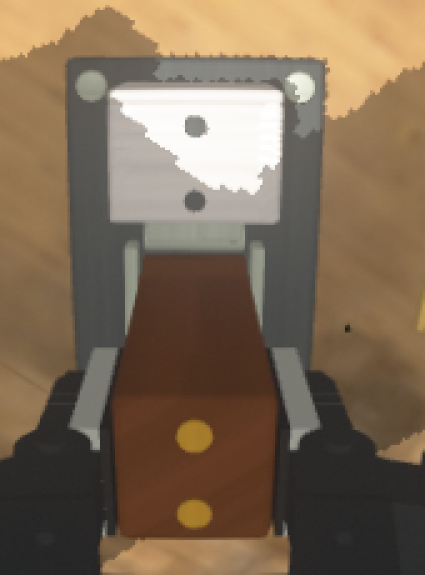

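```bash
python3 - <<'E'
from st import *
a=cv2.imread('pics/w3.png')[160:250,210:310];b=grab_frame('wrist')[:,:,::-1][160:250,210:310]
cv2.imwrite('pics/c6.png',np.hstack([cv2.resize(x,(400,360),interpolation=3) for x in(a,b)]))
E
```

```text
(no output)
```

View pics/c6.png

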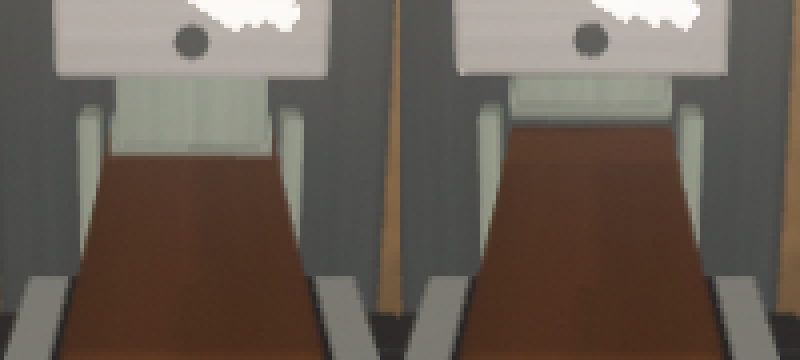

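The far jaw has visibly drawn back with a gap, so it has let go. Next I'll rock towards the -x jaw.

Emit:
arm_command([
  {"ax": 0,"ay": 0.6,"az": 0,"x": -0.07,"y": 0,"z": -0.005,"fingers": 2},
  {"ax": 0,"ay": 1.2,"az": 0,"x": -0.14,"y": 0,"z": -0.015,"fingers": 2},
  {"ax": 0,"ay": 1.2,"az": 0,"x": -0.14,"y": 0,"z": -0.015,"fingers": 2},
  {"ax": 0,"ay": 1.2,"az": 0,"x": -0.14,"y": 0,"z": -0.015,"fingers": 2},
  {"ax": 0,"ay": 1.2,"az": 0,"x": -0.14,"y": 0,"z": -0.02,"fingers": 2},
  {"ax": 0,"ay": 1.2,"az": 0,"x": -0.14,"y": 0,"z": -0.02,"fingers": 2},
  {"ax": 0,"ay": 1.2,"az": 0,"x": -0.14,"y": 0,"z": -0.02,"fingers": 2},
  {"ax": 0,"ay": 1.2,"az": 0,"x": -0.14,"y": 0,"z": -0.02,"fingers": 2},
  {"ax": 0,"ay": 0.6,"az": 0,"x": -0.07,"y": 0,"z": -0.01,"fingers": 2},
  {"ax": 0,"ay": 0,"az": 0,"x": 0,"y": 0,"z": 0,"fingers": 2},
], newtons=20)

```text
time: 9.82
eef_pos: [0.4266, -0.1441, 0.0801]
tool_rot: [0.952, 0.295, 0.079, -0.025]
ft_force: [4.3, 4.3, 4.2]
gripper_width: 0.0276
```

```bash
python3 - <<'E'
from st import *
rock()
E
```

```text
t 9.8167 TCP in fixture mm [-9.5 -0.2 68.1] lean +x deg -9.5 side -0.06 F fix [5.9 1.2 4.2] T fix [ 0.6  -1.33  0.08] w 0.0275884145034001
foot centre implied [ 1.5 -0.1  2.6] q [ 0.1   0.5   0.25  2.25 -0.72  0.38  0.01]
```

Emit:
arm_command([
  {"ax": 0,"ay": 0.6,"az": 0,"x": -0.07,"y": 0,"z": -0.005,"fingers": 2},
  {"ax": 0,"ay": 1,"az": 0,"x": -0.12,"y": 0,"z": -0.01,"fingers": 2},
  {"ax": 0,"ay": 1,"az": 0,"x": -0.12,"y": 0,"z": -0.015,"fingers": 2},
  {"ax": 0,"ay": 1,"az": 0,"x": -0.12,"y": 0,"z": -0.015,"fingers": 2},
  {"ax": 0,"ay": 1,"az": 0,"x": -0.12,"y": 0,"z": -0.015,"fingers": 2},
  {"ax": 0,"ay": 1,"az": 0,"x": -0.12,"y": 0,"z": -0.015,"fingers": 2},
  {"ax": 0,"ay": 1,"az": 0,"x": -0.12,"y": 0,"z": -0.015,"fingers": 2},
  {"ax": 0,"ay": 0.8,"az": 0,"x": -0.09,"y": 0,"z": -0.015,"fingers": 2},
  {"ax": 0,"ay": 0.4,"az": 0,"x": -0.05,"y": 0,"z": -0.005,"fingers": 2},
  {"ax": 0,"ay": 0,"az": 0,"x": 0,"y": 0,"z": 0,"fingers": 2},
], newtons=20)

```text
time: 10.65
eef_pos: [0.4197, -0.1492, 0.0801]
tool_rot: [0.944, 0.293, 0.144, -0.045]
ft_force: [-3.4, 5.3, 36.4]
gripper_width: 0.0279
```

```bash
python3 - <<'E'
from st import *
rock();pic('w7','wrist',(180,90,350,320),2.5);pic('s7','scene',(180,130,300,270),4)
a=cv2.imread('pics/w7.png');b=cv2.imread('pics/s7.png');cv2.imwrite('pics/c7.png',np.hstack([cv2.resize(a,(390,528)),cv2.resize(b,(410,528))]))
E
```

```text
t 10.65 TCP in fixture mm [-18.   -0.5  68.1] lean +x deg -17.4 side -0.08 F fix [ 0.2  6.3 36.4] T fix [ 1.58 -2.14  0.4 ] w 0.02787810768805262
foot centre implied [ 1.8 -0.4  4.7] q [ 0.43  0.49 -0.04  2.3  -0.92  0.3   0.3 ]
```

View pics/c7.png

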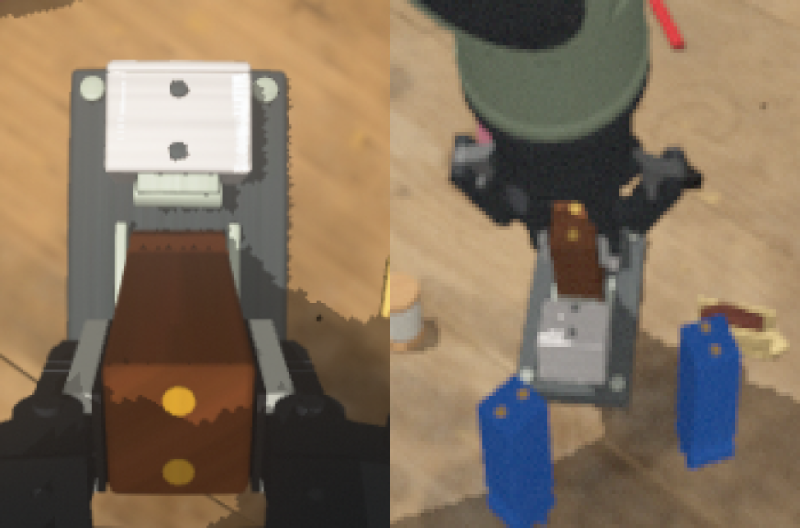

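Near lean reached. The tool is pressing down a bit (36 N), so I'll ease that off first and then bring the block upright.

Emit:
arm_command([
  {"ax": 0,"ay": -0.4,"az": 0,"x": 0.05,"y": 0,"z": -0.04,"fingers": 2},
  {"ax": 0,"ay": -1.2,"az": 0,"x": 0.14,"y": 0,"z": -0.02,"fingers": 2},
  {"ax": 0,"ay": -2,"az": 0,"x": 0.23,"y": 0,"z": 0.025,"fingers": 2},
  {"ax": 0,"ay": -2.4,"az": 0,"x": 0.28,"y": 0,"z": 0.03,"fingers": 2},
  {"ax": 0,"ay": -2.4,"az": 0,"x": 0.28,"y": 0,"z": 0.03,"fingers": 2},
  {"ax": 0,"ay": -2.4,"az": 0,"x": 0.28,"y": 0,"z": 0.03,"fingers": 2},
  {"ax": 0,"ay": -2.4,"az": 0,"x": 0.28,"y": 0,"z": 0.03,"fingers": 2},
  {"ax": 0,"ay": -2.2,"az": 0,"x": 0.25,"y": 0,"z": 0.03,"fingers": 2},
  {"ax": 0,"ay": -1.6,"az": 0,"x": 0.19,"y": 0,"z": 0.02,"fingers": 2},
  {"ax": 0,"ay": -0.4,"az": 0,"x": 0.04,"y": 0,"z": 0,"fingers": 2},
], newtons=20)

```text
time: 11.58
eef_pos: [0.4355, -0.1374, 0.0805]
tool_rot: [0.955, 0.298, -0.003, 0.001]
ft_force: [-0.4, -1.1, -1.4]
gripper_width: 0.0274
```

```bash
python3 - <<'E'
from st import *
rock();pic('w8','wrist',(180,90,350,320),2.5);pic('s8','scene',(180,130,300,270),4)
a=cv2.imread('pics/w8.png');b=cv2.imread('pics/s8.png');cv2.imwrite('pics/c8.png',np.hstack([cv2.resize(a,(390,528)),cv2.resize(b,(410,528))]))
E
```

```text
t 11.5833 TCP in fixture mm [ 1.6  0.3 68.5] lean +x deg 0.36 side 0.01 F fix [-0.9 -0.7 -1.4] T fix [-0.01  0.22  0.03] w 0.02742116572347501
foot centre implied [1.2 0.3 2.1] q [-0.2   0.58  0.49  2.17 -0.54  0.52 -0.26]
```

View pics/c8.png

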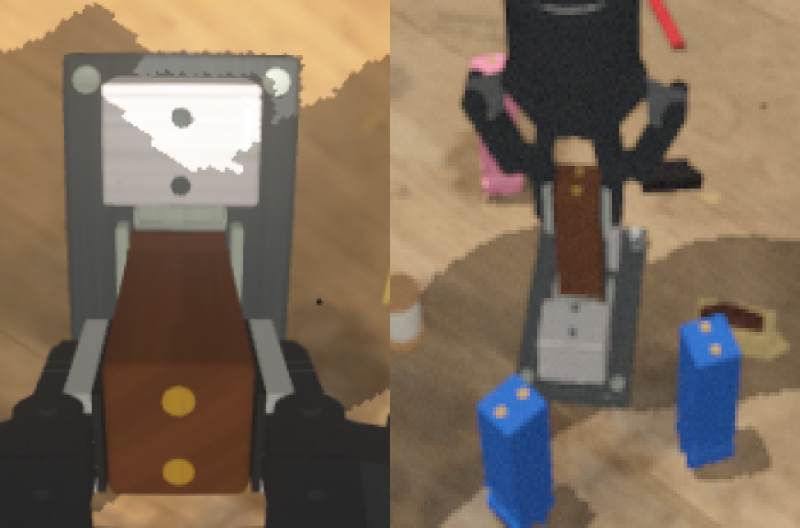

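Upright again with almost no force on it. I'll start with a small test lift.

Emit:
arm_command([
  {"ax": 0,"ay": 0,"az": 0,"x": 0,"y": 0,"z": 0,"fingers": 2},
  {"ax": 0,"ay": 0.2,"az": 0,"x": -0.03,"y": 0,"z": -0.03,"fingers": 2},
  {"ax": 0,"ay": 0.1,"az": 0,"x": 0,"y": 0,"z": -0.05,"fingers": 2},
  {"ax": 0,"ay": 0,"az": 0,"x": 0,"y": 0,"z": -0.05,"fingers": 2},
  {"ax": 0,"ay": 0,"az": 0,"x": 0,"y": 0,"z": -0.05,"fingers": 2},
  {"ax": 0,"ay": 0,"az": 0,"x": 0,"y": 0,"z": -0.05,"fingers": 2},
  {"ax": 0,"ay": 0,"az": 0,"x": 0,"y": 0,"z": -0.05,"fingers": 2},
  {"ax": 0,"ay": 0,"az": 0,"x": 0,"y": 0,"z": -0.04,"fingers": 2},
  {"ax": 0,"ay": 0,"az": 0,"x": 0,"y": 0,"z": -0.03,"fingers": 2},
  {"ax": 0,"ay": 0,"az": 0,"x": 0,"y": 0,"z": 0,"fingers": 2},
], newtons=20)

```text
time: 12.52
eef_pos: [0.4345, -0.1387, 0.0844]
tool_rot: [0.955, 0.296, 0.001, -0.0]
ft_force: [-0.6, 0.6, -0.0]
gripper_width: 0.0278
```

```bash
python3 - <<'E'
from st import *
rock();pic('w9','wrist',(180,90,350,320),2.5);pic('s9','scene',(180,130,300,270),4)
a=cv2.imread('pics/w9.png');b=cv2.imread('pics/s9.png');cv2.imwrite('pics/c9.png',np.hstack([cv2.resize(a,(390,528)),cv2.resize(b,(410,528))]))
E
```

```text
t 12.5167 TCP in fixture mm [ 0.1 -0.2 72.4] lean +x deg -0.1 side 0.0 F fix [-0.2  0.8 -0. ] T fix [-0.03  0.02  0.02] w 0.027822229824562422
foot centre implied [ 0.2 -0.2  6. ] q [-0.19  0.57  0.49  2.17 -0.54  0.52 -0.26]
```

View pics/c9.png

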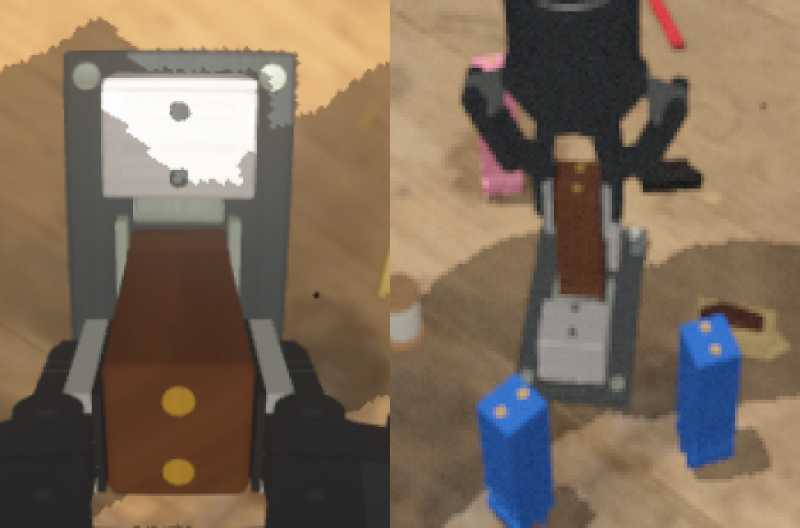

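No resistance and the block moves with the fingers, so both jaws have let go. I'll lift another 34 mm.

Emit:
arm_command([
  {"ax": 0,"ay": 0,"az": 0,"x": 0,"y": 0,"z": -0.15,"fingers": 2},
  {"ax": 0,"ay": 0,"az": 0,"x": 0,"y": 0,"z": -0.3,"fingers": 2},
  {"ax": 0,"ay": 0,"az": 0,"x": 0,"y": 0,"z": -0.4,"fingers": 2},
  {"ax": 0,"ay": 0,"az": 0,"x": 0,"y": 0,"z": -0.5,"fingers": 2},
  {"ax": 0,"ay": 0,"az": 0,"x": 0,"y": 0,"z": -0.55,"fingers": 2},
  {"ax": 0,"ay": 0,"az": 0,"x": 0,"y": 0,"z": -0.55,"fingers": 2},
  {"ax": 0,"ay": 0,"az": 0,"x": 0,"y": 0,"z": -0.45,"fingers": 2},
  {"ax": 0,"ay": 0,"az": 0,"x": 0,"y": 0,"z": -0.3,"fingers": 2},
  {"ax": 0,"ay": 0,"az": 0,"x": 0,"y": 0,"z": -0.2,"fingers": 2},
  {"ax": 0,"ay": 0,"az": 0,"x": 0,"y": 0,"z": 0,"fingers": 2},
], newtons=20)

```text
time: 13.45
eef_pos: [0.4346, -0.1387, 0.1188]
tool_rot: [0.955, 0.296, 0.001, -0.0]
ft_force: [0.5, -0.3, -1.0]
gripper_width: 0.0278
```

```bash
python3 - <<'E'
from st import *
rock();o=robot.get_obs();w=grab_frame('wrist')[:,:,::-1];cv2.imwrite('pics/wA.png',w);pic('sA','scene',(160,110,320,280),3.1)
b=cv2.imread('pics/sA.png');cv2.imwrite('pics/cA.png',np.hstack([cv2.resize(w[90:320,180:350],(390,528)),cv2.resize(b,(410,528))]))
E
```

```text
t 13.45 TCP in fixture mm [  0.2  -0.2 106.8] lean +x deg -0.12 side 0.02 F fix [ 0.3 -0.5 -1. ] T fix [-0.    0.   -0.02] w 0.027788629018032616
foot centre implied [ 0.3 -0.2 40.4] q [-0.25  0.51  0.56  2.15 -0.48  0.6  -0.31]
```

View pics/cA.png

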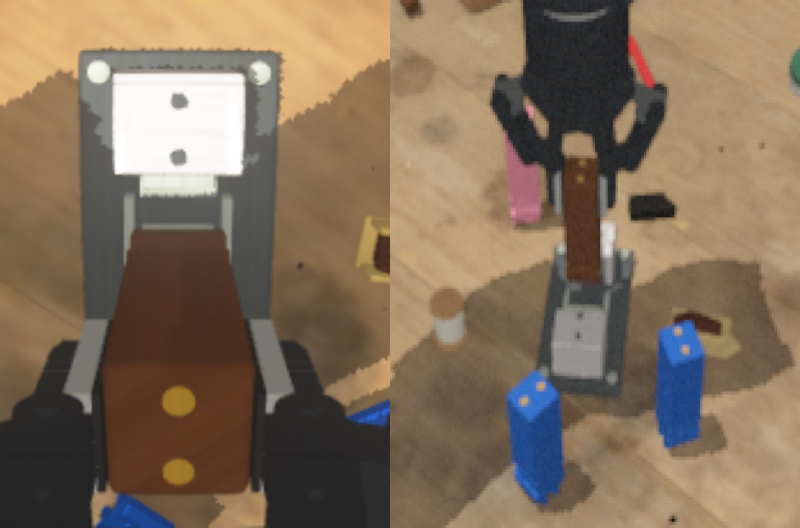

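```bash
python3 - <<'E'
from st import *
c=calibration('wrist');H=np.linalg.inv(c['hand_eye']);K=c['camera_matrix']
def pr(p):
    q=H[:3,:3]@np.array(p)+H[:3,3];th=np.arctan2(np.hypot(q[0],q[1]),q[2]);u=q[:2]/np.hypot(q[0],q[1])*th*K[0,0];return (u+K[:2,2]).round(1)
h=.0665
for lean in(-2,-1,0,1,2):
    a=np.radians(lean); out=[]
    for x,y,z in((.008,-.0,-.0335),(-.008,0,-.0335),(.015,-.014,-.0335),(.015,0,h-.024),(.015,0,h-.010),(.015,0,h),(.008,0,h)):
        zz=z+.019; X=x*np.cos(a)-zz*np.sin(a);Z=x*np.sin(a)+zz*np.cos(a)-.019
        out.append(pr((X,y,Z)).tolist()[1])
    print(lean,out)
w=cv2.imread('pics/wA.png');print([w[r,258].tolist() for r in range(184,200)])
cv2.imwrite('pics/cB.png',cv2.resize(w[170:230,220:300],(800,600),interpolation=3))
E
```

```text
-2 [264.1, 294.4, 249.2, 191.6, 185.3, 181.3, 190.6]
-1 [263.4, 294.1, 248.4, 193.1, 187.1, 183.2, 192.5]
0 [262.7, 293.8, 247.5, 194.5, 188.8, 185.1, 194.4]
1 [262.0, 293.5, 246.7, 196.0, 190.5, 187.0, 196.3]
2 [261.3, 293.2, 245.9, 197.5, 192.3, 188.9, 198.2]
[[85, 88, 88], [84, 88, 88], [85, 88, 89], [100, 109, 107], [121, 134, 131], [104, 118, 122], [62, 75, 93], [53, 64, 84], [53, 64, 87], [51, 65, 90], [52, 66, 91], [50, 64, 89], [50, 63, 89], [50, 64, 89], [48, 62, 87], [48, 62, 86]]
```

View pics/cB.png

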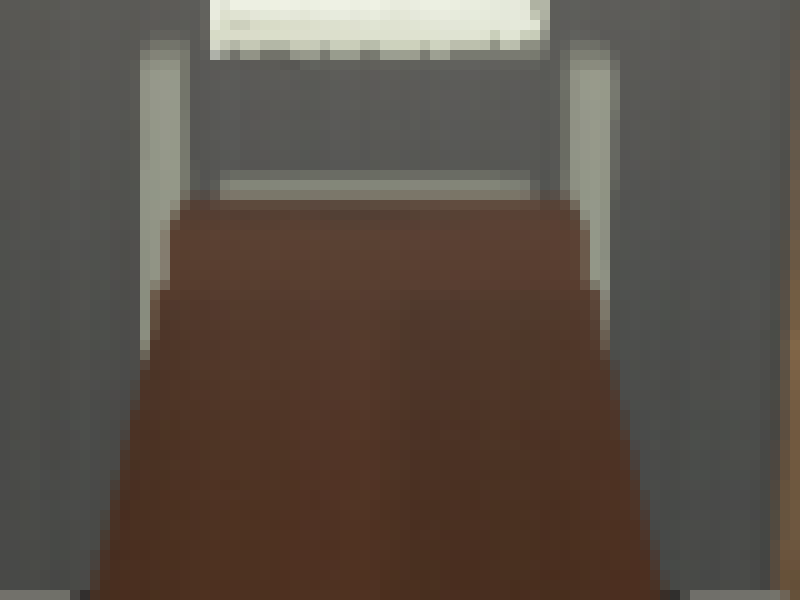

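The block's features in the wrist view match those from just after the grasp: dots at rows 265 and 295, groove edge at row 199. It has not tilted in the grip. Handing in now.

```bash
python3 - <<'E'
from st import *
rock();print(robot.job_done())
E
```

```text
t 13.55 TCP in fixture mm [ 0.000e+00 -1.000e-01  1.063e+02] lean +x deg -0.1 side -0.0 F fix [-0.2  0.8 -2.5] T fix [-0.01 -0.05  0.05] w 0.027677300249847575
foot centre implied [ 0.1 -0.1 39.9] q [-0.24  0.51  0.56  2.15 -0.48  0.6  -0.31]
the job is handed in; nothing more can be done
None
```

The brown block is out of the fixture and held upright above its seat. I gripped it at 20 N and rocked it 17° towards the +x jaw, then 17° towards the -x jaw. I then brought it upright, lifted it and handed the job in at about 13.6 s.

**What the last checks showed:**
- **Position:** the foot is about 40 mm above the seat, roughly 6 mm above the tops of the housings, and centred to within 1 mm.
- **Upright:** the tool leans 0.1°. In the wrist view, the dots and groove edge were within about a pixel of where they were just after the grasp, so the block did not tilt in the grip.
- **Jaws:** the wrist view showed the +x jaw drawn back with a gap. I could not see the -x jaw directly. The first 4 mm of lift met no resistance, so I take it as released.
- **Other things on the bench:** by eye in the scene view, the spool, plane, blank and the blue and pink look-alikes stayed in place. I did not measure them.

**What did not go as planned:**
- **Downward force:** it rose to 36 N at the end of the second lean, close to the 40 N limit. I eased it off before bringing the block upright.
- **Grip height:** the fingers probably slid 1–2 mm up the block while rocking, so the foot may be that much lower than the 40 mm I computed.

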